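# Latch the gate of the offcut pen

### The job

Close the swing gate of the steel offcut pen: lift its latch bar by the ball knob over the front lip of the keeper, swing the gate to, and let the bar drop fully into the keeper's notch, then let go. The keeper is only roughly where it should be, so feel for the notch gently (no more than about 10 newtons on the keeper), and leave everything else on the bench where it is.

Things in the scene. Friction and masses are not known exactly. Their poses are not given: they have to be found in the camera images.
- pen: low open-topped pen of grey-painted sheet steel, 278 wide x 184 deep, walls 100 mm high, fixed to the bench; origin at bench level in the middle of its front opening; +x points into the pen (the way the gate closes), +y along the opening towards the hinge, z up. The keeper post stands at y = -158 mm, x = 0, beyond the gate's free end
- hinge (a point): point at bench level on the gate's vertical hinge axis (pen frame x 0, y +130 mm)
- gate (a joint): gate angle, rad: a grey barred steel frame 240 mm long, 120 mm high, 16 mm thick. 0 = along the pen's front opening (nominally shut), positive = free end swung out of the pen towards the pen's -x (up to 1.0). The hinge has light friction and damping, so the gate stays where it is left and takes about 1 N at the knob to move slowly
- latch_bar (a joint): angle of the latch bar to the gate, rad: 0 = level, as it lies on the floor of the notch; positive = free end lifted (up to 0.28); -0.04 = drooping on its rest. Flat steel bar on edge, 8 mm thick, 22 mm high, 250 g, just above the gate's top rail and in its plane. It falls freely under its weight (about 2.5 N at the knob). Lying on the keeper's lip it reads about 0.09
- pivot (a point): middle of the bar's height at the pivot pin that joins bar and gate: 80 mm from the hinge axis, 151 mm above the bench. The bar reaches 215 mm beyond it, past the gate's free end
- knob (a point): centre of the steel ball knob (22 mm diameter) on a 10 mm stem on top of the bar: 105 mm from the pivot towards the free end and 43 mm above the pivot with the bar level, so 32 mm over the bar's top edge; 185 mm from the hinge axis. Grasp it from above
- keeper_post: 30 x 26 mm post fixed to the pen, 288 mm from the hinge axis, carrying the keeper, a steel plate 20 mm wide along the bar; origin at its foot, axes as the pen's. From -x to +x the keeper has a flat-topped front lip 38 mm deep, top 158 mm above the bench; the notch, 11 mm wide, floor at 140 mm; a back stop 10 mm thick rising to 202 mm
- nominal_notch (a point): nominal middle of the notch's floor, above the post, where the gate would be at 0. The keeper is bolted through slots: the true notch lies anywhere up to 14 mm either way along the pen's x, is fixed, and must be felt for; the gate latches within about 0.06 rad of 0. A bar left free to fall, riding on the lip as the gate is moved in, drops in by itself
- tube_offcut_a: loose square steel tube offcut lying in the pen, 40 x 40 x 130 mm; leave alone; origin at its underside's centre
- tube_offcut_b: loose square steel tube offcut lying in the pen, 30 x 30 x 110 mm; leave alone; origin at its underside's centre
- angle_offcut: loose angle-iron offcut lying in the pen, 40 x 40 x 120 mm; leave alone; origin at its underside's centre
- weld_magnet: loose flat steel welding magnet, 85 x 60 x 18 mm, lying beside the keeper post; leave alone; origin at its underside's centre
- chip_hammer: loose hammer, 270 mm long, to the right of the pen; leave alone; origin on its underside, it lies along x
- wire_brush: loose brush, 250 mm long, to the left of the pen; leave alone; origin on its underside, it lies along x
- g_clamp: loose dark G-clamp about 160 x 80 x 20 mm, on the right, nearer the robot; leave alone; origin at its underside's centre

How it is judged:
By the outcome, as a careful person would: the job done as asked, in the order asked, and still so for the second after the job is handed in, with the robot touching nothing.
It also fails if it takes over 35 s, if anything falls off the work surface, if the arm or the gripper's body presses on something with over 40 N, if the wrist force passes 120 N, or if a joint passes its speed limit or range.

### The arm

A 6-joint arm with a two-finger parallel gripper is mounted at the origin on the work surface. World frame = base frame: x ahead of the robot, y to its left, z up, the work surface at z = 0. Lengths are in m, angles in degrees, forces in N, time in s.
With the tool pointing down it reaches from about 0.4 to 0.825 m from the base axis. Payload 7 kg.
Tool frame: the origin (TCP) lies midway between the tips of the shut fingers; the grasp point (between the pads) lies 19 mm behind it; z points along the fingers, x is the direction in which the jaws open and shut, and the axes are right-handed (so a half turn about z gives the same grasp; the last joint's range is limited). The gripper opens to 88 mm and grips with 3 to 60 N. Pads are 19 mm wide; open, the fingers measure 130 mm over their backs; the gripper's body (78 mm by 193 mm) begins 47 mm behind the grasp point.
Start: joints at [-51.102, 20.546, 0.682, 0, -70.136, -16.507], TCP at [0.257, -0.624, 0.227] pointing down, gripper open.
Joint ranges: [-176.03, 176.03], [-82.01, 121.73], [-58.28, 71.71], [-173.87, 95.51], [-174.79, -0.11], [-173.66, 173.66]. Speed limits (degrees/s): [136.94, 136.94, 172.46, 180, 180, 180].

### API

Orientations are given as [roll, pitch, yaw] about the fixed x, y, z axes, in that order (R = Rz(yaw) Ry(pitch) Rx(roll)).
In Python, from plant import * gives the robot as it stands. The module is installed in compiled form; this text tells all that it offers.
- The arm moves only by the shell command python3 -m pendant 'ROWS' [OPENING]. ROWS is JSON, a list that holds one entry, the list of rows, each a list of 6 numbers: the shift along the world's x, y, z in mm, then the turn, a rotation vector about the world's x, y, z in degrees. A call has 1 to 10 rows; each row is the pose to reach, as a shift and turn from the pose commanded when the call began; what a row does not reach only later rows make up. A row lasts 1/8 s, in which the tool goes at most 62.5 mm and 10.7 degrees, less where a joint would pass 70% of its speed; a pose out of reach is approached as far as the arm can. A call with a gripper value outside its range is refused whole. OPENING is the closure, from -1 (fully open) to 1 (shut), set as the call begins (- or left out, the last holds). The fingers move at their own pace and stop on an object; the grip force is fixed at half the most. Time passes only in rows, so rows that repeat a pose let the fingers close. It gives the time, the measured TCP pose, the force and the opening at its end, in the units of the state.
- get_obs(): the state, without advancing time (a new reading comes with each control period).
- snapshot(name): name is "scene" or "top"; returns a dict with "pixels" (420x560x3 uint8, red, green, blue), "depth" (420x560 float32, m along the optical axis (not along the pixel's ray), 0 where there is no reading), "fx", "fy", "cx", "cy" (pixels), "pose" (4x4, takes a point from camera to world coordinates). Camera axes: x right, y down, z forward; pixel columns grow to the right and rows downward; lengths in m; the calibration is good to about 2 mm. A picture is of the moment at which its call begins.
- close_job(): hands the job in, once; it reports no verdict.
The state is a dict: "clock": time; "joint_pos": joint angles; "qvel": joint speeds; "tau": joint torques, N m; "tool_pos": TCP position; "orientation": TCP orientation; "force": force on the tool from outside, world axes, zero at the start; "moment": the same for the moment, N m; "opening": finger opening in m.
Only numpy, scipy, OpenCV 4.12 (cv2) and the standard library are available. Lean on these libraries where they do the work, as an engineer would, in place of code of your own. Each camera call takes 0.05 s, during which the arm holds its last target. There are 200 camera calls.

## Working session

There is one attempt and no reset: what is moved stays moved. The work goes in short steps, Python scripts to look and compute and a shell command to move; the robot and the scene stay as the last step left them, time stands still between calls to the robot, and variables do not carry over. Pictures are saved under pics/ and viewed, about 8 in all and at most 12, crops included, and the job is handed in when it is done.

```bash
mkdir -p pics
cat > h.py <<'E'
from plant import *
import numpy as np, cv2, pickle
def snap(n,f):
    s=snapshot(n); pickle.dump(s,open(f'pics/{f}.pkl','wb')); cv2.imwrite(f'pics/{f}.png',s['pixels'][:,:,::-1]); return s
def load(f): return pickle.load(open(f'pics/{f}.pkl','rb'))
def pt(s,u,v,d=None):
    d=s['depth'][int(v),int(u)] if d is None else d
    p=np.array([(u-s['cx'])/s['fx']*d,(v-s['cy'])/s['fy']*d,d,1]); return (s['pose']@p)[:3]
def ptz(s,u,v,z):
    a=pt(s,u,v,0.); b=pt(s,u,v,1.); return a+(b-a)*(z-a[2])/(b[2]-a[2])
E
python3 - <<'E'
from h import *
a=snap('top','t0');b=snap('scene','s0')
cv2.imwrite('pics/b0.png',np.hstack([a['pixels'],b['pixels']])[:,:,::-1][:, :])
for s in(a,b): print(s['fx'],s['pose'].round(3))
print(get_obs())
E
```

```text
515.1091417121162 [[-0.098 -0.974  0.203  0.219]
 [-0.995  0.097 -0.018  0.006]
 [-0.002 -0.204 -0.979  1.72 ]
 [ 0.     0.     0.     1.   ]]
390.22818257268847 [[-0.57   0.487 -0.662  1.237]
 [ 0.822  0.338 -0.458  0.49 ]
 [ 0.    -0.805 -0.593  0.746]
 [ 0.     0.     0.     1.   ]]
{'clock': 0.1, 'joint_pos': array([-5.11000245e+01,  2.05878459e+01,  6.39916416e-01, -1.71903887e-02,
       -7.01376906e+01, -1.65095599e+01]), 'qvel': array([-0.01670283, -0.11770289,  0.03413244,  0.13973557, -0.00754097,
       -0.03254091]), 'tau': array([-1.43230507e-03, -5.84162557e+01,  2.93747842e+01,  7.01533914e+00,
        1.01850060e-02, -6.09446693e-05]), 'tool_pos': array([ 0.25695042, -0.62370467,  0.22571909]), 'orientation': array([-1.79991161e+02, -8.66829470e-02,  1.12384556e+02]), 'force': array([-1.00225825, -1.14147541,  0.08775953]), 'moment': array([-0.00486988, -0.05492709,  0.02263003]), 'opening': 0.0872730220866298}
```

View pics/t0.png

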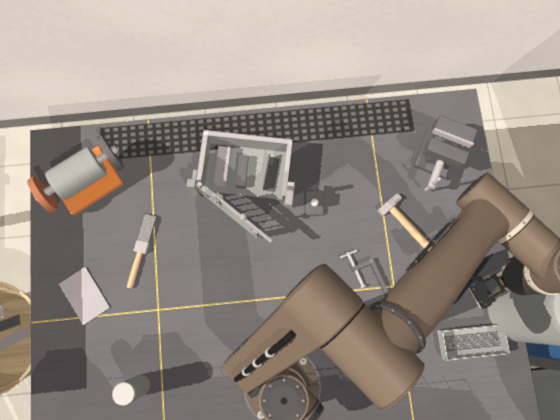

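View pics/s0.png

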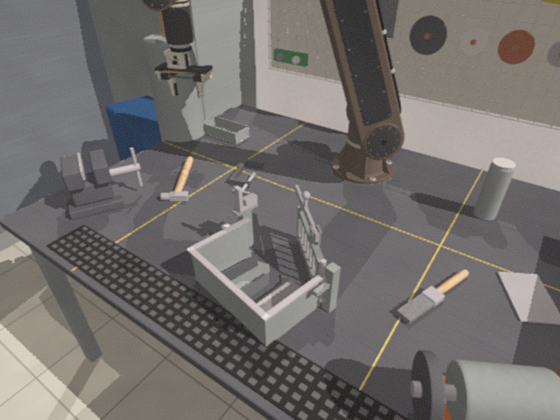

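The top view shows the pen at about (245,165), the hinge at about (198,186), and the gate swung out with its free end at about (270,240). The keeper is near (290,192) and the magnet near (314,205). Next I'll enlarge both views.

Run:
```python
from h import *
a=load('t0');b=load('s0')
c=a['pixels'][120:250,180:335];c=cv2.resize(c,None,fx=5,fy=4.6,interpolation=cv2.INTER_CUBIC)
c=cv2.resize(a['pixels'][125:245,180:335],None,fx=5,fy=5,interpolation=cv2.INTER_CUBIC)
cv2.imwrite('pics/t0c.png',c[:,:,::-1])
c=cv2.resize(b['pixels'][165:340,180:350],None,fx=3.4,fy=3.4,interpolation=cv2.INTER_CUBIC)
cv2.imwrite('pics/s0c.png',c[:,:,::-1])
```

```text
(no output)
```

View pics/t0c.png

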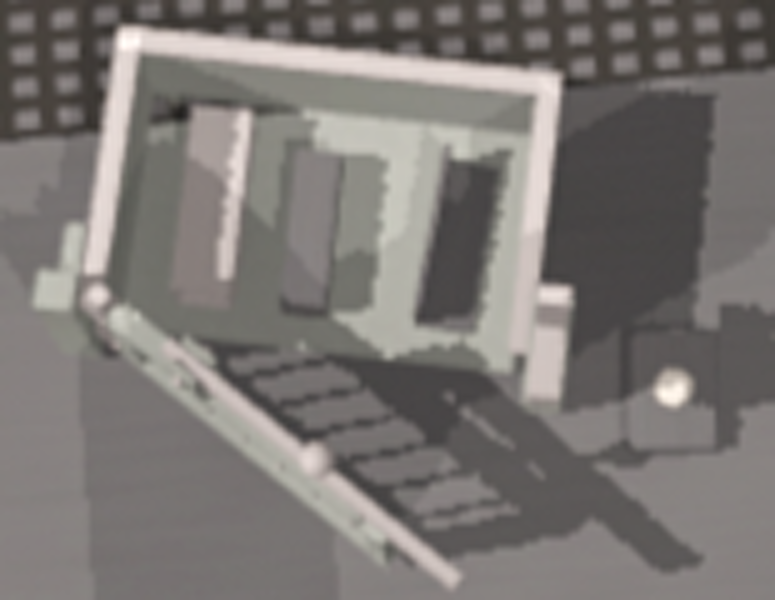

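View pics/s0c.png

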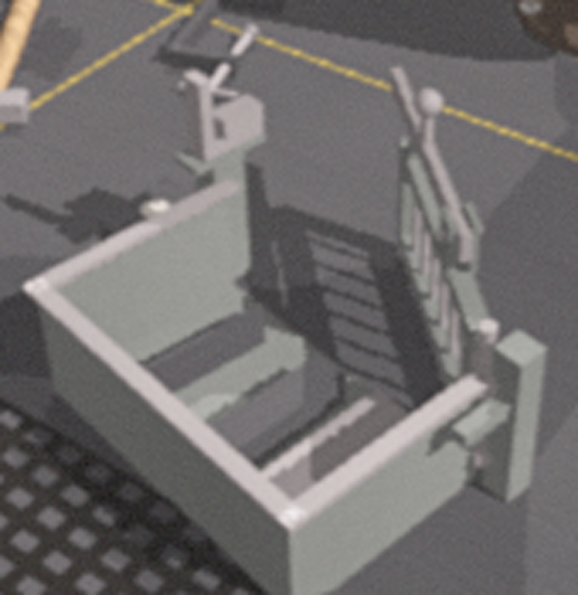

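The crops show these points:
- **Top crop:** knob (316,459), hinge cap (96,296), bar tip (455,578), keeper stop top (555,293), lip front edge at about y 400, and pen back corners (122,30) and (560,75).
- **Scene crop:** knob (431,102).

Run:
```python
from h import *
a=load('t0');b=load('s0')
f=lambda u,v,z:ptz(a,u/5+180,v/5+125,z)
P={}
for n,u,v,z in [('knob',316,459,.190),('hinge',96,296,.13),('tip',457,580,.15),('bl',121,30,.1),('br',562,75,.1),('fl',85,285,.1),('stopTop L',541,292,.202),('stopTop R',572,292,.202),('lipfront L',525,401,.158),('lipfront R',562,403,.158),('stop/lip',553,318,.158)]:
    P[n]=f(u,v,z); print(n,P[n].round(4),pt(a,u/5+180,v/5+125).round(4))
u,v=431/3.4+180,102/3.4+165
print('knob scene',pt(b,u,v).round(4),ptz(b,u,v,.190).round(4))
for n,u,v in[('stop top',195,80),('lip top',240,112),('tip',398,70),('hingecap',487,328)]:
    print(n,pt(b,u/3.4+180,v/3.4+165).round(4))
d=P['bl']-P['br'];print(np.linalg.norm(d),np.degrees(np.arctan2(d[1],d[0])))
d=P['bl']-P['fl'];print(np.linalg.norm(d),np.degrees(np.arctan2(d[1],d[0])))
h=P['hinge'];k=P['knob']-h;print('r',np.hypot(*k[:2]),np.degrees(np.arctan2(k[1],k[0])))
```

```text
knob [0.5213 0.0677 0.19  ] [0.52   0.0674 0.1967]
hinge [0.6523 0.2004 0.13  ] [0.6518 0.2002 0.1318]
tip [ 0.4452 -0.0104  0.15  ] [ 0.4449 -0.0104  0.1517]
bl [0.8406 0.1749 0.1   ] [0.8398 0.1747 0.1022]
br [ 0.7805 -0.113   0.1   ] [ 0.8139 -0.12    0.0036]
fl [0.6686 0.2107 0.1   ] [0.6684 0.2107 0.1004]
stopTop L [ 0.6085 -0.078   0.202 ] [ 0.61   -0.0784  0.1961]
stopTop R [ 0.6066 -0.0968  0.202 ] [ 0.6072 -0.097   0.1995]
lipfront L [ 0.5513 -0.0633  0.158 ] [ 0.5559 -0.0643  0.1362]
lipfront R [ 0.5478 -0.086   0.158 ] [ 0.5541 -0.0878  0.128 ]
stop/lip [ 0.6023 -0.0862  0.158 ] [ 0.6003 -0.0857  0.1665]
knob scene [0.5295 0.0735 0.1947] [0.5234 0.07   0.19  ]
stop top [ 0.6143 -0.0827  0.2016]
lip top [ 0.5763 -0.0727  0.155 ]
tip [ 0.4509 -0.0057  0.1528]
hingecap [0.6589 0.2002 0.1348]
0.29410841296223 78.19425737096685
0.1757577643246434 -11.744731136730191
r 0.18655797118850373 -134.62495123173483
```

The geometry holds together: the knob is about 186 mm from the hinge. The hinge is at about (0.653, 0.200), the pen yaw is about -11.8°, the gate is about 0.57 rad open, and the knob is at about (0.522, 0.069). I'll approach with the jaws across the gate, at yaw 135°.

```bash
python3 -m pendant '[[[18,50,15,0,0,2],[38,105,30,0,0,4],[58,160,30,0,0,6],[78,213,30,0,0,8],[98,266,30,0,0,10],[118,318,30,0,0,12],[138,370,30,0,0,14],[158,422,30,0,0,16],[178,474,30,0,0,19],[198,526,30,0,0,23]]]' -1
python3 -m pendant '[[[20,50,0,0,0,0],[40,100,0,0,0,0],[60,140,0,0,0,0],[67,162,0,0,0,0],[67,166,0,0,0,0],[67,166,0,0,0,0],[67,166,0,0,0,0]]]'
python3 - <<'E'
from h import *
b=snap('scene','s1');t=snap('top','t1')
c=cv2.resize(b['pixels'][80:290,200:400],None,fx=2.8,fy=2.8,interpolation=cv2.INTER_CUBIC)
cv2.imwrite('pics/s1c.png',c[:,:,::-1])
E
```

```text
clock: 1.35
tool_pos: [0.4552, -0.0962, 0.2566]
orientation: [180.0, 0.0, 135.5]
force: [1.8, -0.4, -0.1]
opening: 0.0878
clock: 2.22
tool_pos: [0.5217, 0.067, 0.2567]
orientation: [180.0, 0.0, 135.3]
force: [-0.2, -0.4, -0.7]
opening: 0.0878
```

View pics/s1c.png

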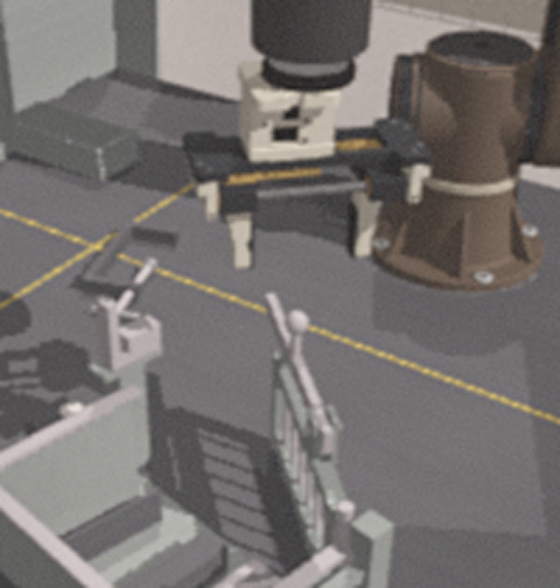

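The fingers, at (240,260) and (365,250), straddle the knob at (299,321) evenly. Next I descend to TCP z 0.171 and close.

```bash
python3 -m pendant '[[[0,1,-35,0,0,0],[0,1,-65,0,0,0],[0,1,-80,0,0,0],[0,1,-86,0,0,0],[0,1,-86,0,0,0],[0,1,-86,0,0,0]]]' -1
python3 -m pendant '[[[0,0,0,0,0,0],[0,0,0,0,0,0],[0,0,0,0,0,0],[0,0,0,0,0,0],[0,0,0,0,0,0],[0,0,0,0,0,0],[0,0,0,0,0,0],[0,0,0,0,0,0]]]' 1
```

```text
clock: 3.08
tool_pos: [0.5227, 0.0691, 0.1716]
orientation: [179.9, 0.0, 135.4]
force: [0.4, -0.7, -0.3]
opening: 0.0876
clock: 4.08
tool_pos: [0.5221, 0.0689, 0.1706]
orientation: [-180.0, 0.0, 135.4]
force: [0.1, 0.2, -0.6]
opening: 0.0199
```

```bash
python3 -m pendant '[[[2,2,5,0,0,0],[4,4,10,0,0,0],[5,5,15,0,0,0],[7,7,21,0,0,0],[7,7,21,0,0,0],[7,7,21,0,0,0]]]'
python3 - <<'E'
from h import *
b=snap('scene','s2')
c=cv2.resize(b['pixels'][120:290,200:370],None,fx=3.4,fy=3.4,interpolation=cv2.INTER_CUBIC)
cv2.imwrite('pics/s2c.png',c[:,:,::-1]);print(get_obs()['force'])
E
```

```text
clock: 4.82
tool_pos: [0.5293, 0.0761, 0.1916]
orientation: [180.0, 0.0, 135.4]
force: [-0.2, -0.5, -2.8]
opening: 0.02
[ 0.65014326 -0.20982506 -3.93144905]
```

View pics/s2c.png

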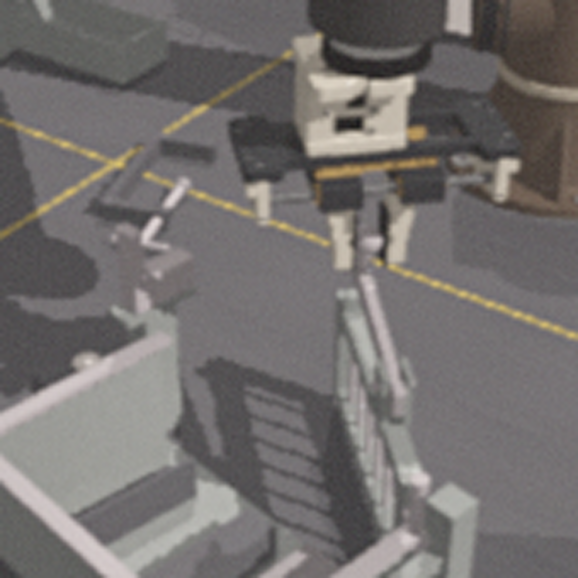

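The knob is held and the bar is up, with about 3 N of weight on the tool. Now I swing along the arc until the bar is over the lip, at a gate angle of about 0.087.

```bash
python3 -m pendant '[[[4,-4,0,0,0,2],[9,-9,0,0,0,4],[18,-16,0,0,0,8],[28,-23,0,0,0,12],[39,-30,0,0,0,16],[50,-35,0,0,0,20],[61,-40,0,0,0,24],[68,-43,0,0,0,26],[73,-44,0,0,0,28],[73,-44,0,0,0,28]]]'
python3 - <<'E'
from h import *
b=snap('scene','s3')
c=cv2.resize(b['pixels'][140:290,190:350],None,fx=3.7,fy=3.7,interpolation=cv2.INTER_CUBIC)
cv2.imwrite('pics/s3c.png',c[:,:,::-1]);o=get_obs();print(o['tool_pos'],o['force'])
E
```

```text
clock: 6.12
tool_pos: [0.6021, 0.0311, 0.1914]
orientation: [-179.9, -0.0, 163.4]
force: [-0.9, -4.2, -0.4]
opening: 0.0201
[0.60196069 0.031201   0.19145671] [-0.25124865 -4.84752671 -0.43198797]
```

View pics/s3c.png

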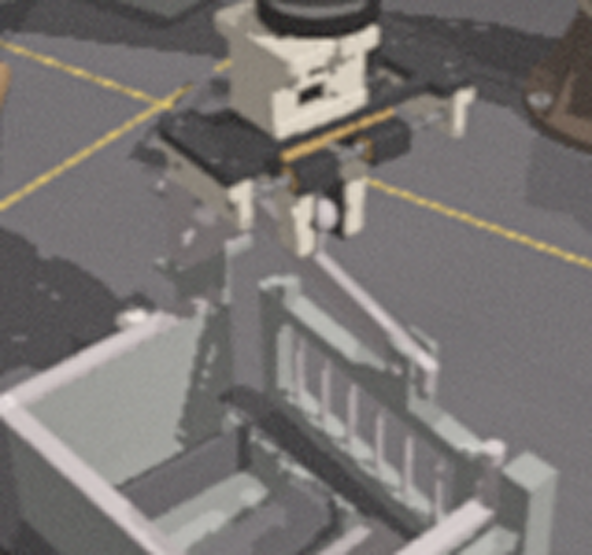

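The bar is over the keeper and held up. I'll lower it towards the lip, then open the jaws to about 30 mm so the bar falls free but the knob stays caged.

```bash
python3 -m pendant '[[[0,-1,-2,0,0,0],[-1,-2,-4,0,0,0],[-1,-4,-6,0,0,0],[-1,-4,-6,0,0,0]]]'
python3 -m pendant '[[[0,0,0,0,0,0],[0,0,0,0,0,0],[0,0,-2,0,0,0],[0,0,-3,0,0,0],[0,0,-3,0,0,0]]]' 0.32
python3 - <<'E'
from h import *
b=snap('scene','s4');t=snap('top','t4')
c=cv2.resize(b['pixels'][160:270,210:330],None,fx=3.3,fy=3.3,interpolation=cv2.INTER_CUBIC)
d=cv2.resize(t['pixels'][160:250,190:300],None,fx=3.3,fy=4.033,interpolation=cv2.INTER_CUBIC)
print(c.shape,d.shape)
cv2.imwrite('pics/s4c.png',np.hstack([c,d])[:,:,::-1]);o=get_obs();print(o['tool_pos'],o['force'])
E
```

```text
clock: 6.68
tool_pos: [0.6008, 0.0279, 0.1854]
orientation: [-180.0, -0.0, 163.4]
force: [-1.4, -3.5, -0.6]
opening: 0.0203
clock: 7.3
tool_pos: [0.6011, 0.028, 0.1824]
orientation: [-180.0, -0.0, 163.4]
force: [-0.1, 0.6, 1.1]
opening: 0.0299
(363, 396, 3) (363, 363, 3)
[0.60113612 0.02793425 0.1825419 ] [0.44555409 0.07842647 0.10824289]
```

View pics/s4c.png

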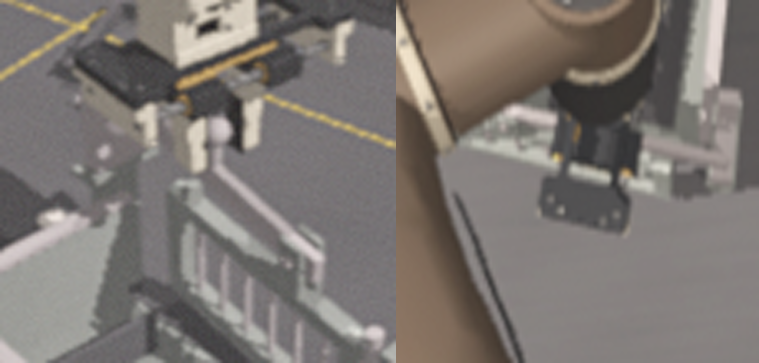

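The bar is released and resting on the lip, with the tip at about (725,165) in the top crop and the knob at (220,130) in the scene crop. I'll write a check that reads the knob's height and the force, then push inward in small steps.

```bash
cat > chk.py <<'E'
import sys
from h import *
# scene pixel blob of the knob: predict from TCP, gather depth points near the ball above pads
def knob(s,o):
    d=s['depth']; v,u=np.mgrid[150:260,230:340]; z=d[v,u]
    X=np.stack([(u-s['cx'])/s['fx']*z,(v-s['cy'])/s['fy']*z,z,np.ones_like(z)],-1)@s['pose'].T
    H=np.array([.653,.2]); r=o['tool_pos'][:2]-H; L=np.hypot(*r); r/=L; t=np.array([-r[1],r[0]])
    q=X[...,:2]-H; a=q@r; w=(X[...,:2]-o['tool_pos'][:2])@t
    m=(abs(a-.180)<.02)&(abs(w)<.0125)&(X[...,2]>.165)&(X[...,2]<.225)
    P=np.stack([a[m],w[m],X[...,2][m]],1); return P
if __name__=='__main__':
    o=get_obs(); s=snap('scene','chk'); P=knob(s,o)
    H=np.array([.653,.2]); r=o['tool_pos'][:2]-H
    t=np.array([-r[1],r[0]])/np.hypot(*r); f=o['force'][:2]@t
    # sphere fit of radius 11 mm
    from scipy.optimize import least_squares
    b=least_squares(lambda c:np.linalg.norm(P-c,axis=1)-.011,[.180,0,.2],loss='soft_l1',f_scale=.001).x if len(P)>8 else np.zeros(3)
    print('t %.2f phi_tcp %.3f n %d knob(r,w,z)mm %s ftan %.1f F %s'%(o['clock'],-(np.degrees(np.arctan2(r[1],r[0]))+101.8)/57.3,len(P),(b*1e3).round(1),f,o['force'].round(1)))
    z0=float(sys.argv[1]) if len(sys.argv)>1 else 0
    sys.exit(int(abs(f)>5 or b[2]*1e3<z0))
E
python3 chk.py
```

```text
t 7.40 phi_tcp 0.087 n 106 knob(r,w,z)mm [174.2   1.7 190.8] ftan 0.4 F [0.4 0.1 0.1]
```

Run:
```python
from h import *
from chk import knob
s=load('s4');u,v=int(210+220/3.3),int(160+130/3.3);print(u,v)
for vv in range(v-5,v+8): print(vv,[tuple((pt(s,uu,vv)*1e3).round().astype(int)) for uu in range(u-4,u+5,2)])
for U,V in[(315,255),(280,225),(250,180)]: pass
# bar points: top edge from knob towards pivot
for c in [(225,165),(245,190),(270,215),(290,238),(308,258)]:
    print((pt(s,210+c[0]/3.3,160+c[1]/3.3)*1e3).round())
t=load('t4')
for c in [(700,158),(715,162),(725,166),(735,120)]:
    print((pt(t,190+(c[0]-396)/3.3,160+c[1]/4.033)*1e3).round(),c)
```

```text
276 199
194 [(np.int64(649), np.int64(53), np.int64(256)), (np.int64(646), np.int64(56), np.int64(255)), (np.int64(335), np.int64(-163), np.int64(1)), (np.int64(585), np.int64(24), np.int64(210)), (np.int64(589), np.int64(33), np.int64(215))]
195 [(np.int64(649), np.int64(53), np.int64(253)), (np.int64(343), np.int64(-166), np.int64(-1)), (np.int64(340), np.int64(-159), np.int64(1)), (np.int64(585), np.int64(24), np.int64(206)), (np.int64(588), np.int64(32), np.int64(211))]
196 [(np.int64(618), np.int64(30), np.int64(224)), (np.int64(602), np.int64(24), np.int64(213)), (np.int64(599), np.int64(28), np.int64(213)), (np.int64(585), np.int64(24), np.int64(203)), (np.int64(588), np.int64(32), np.int64(208))]
197 [(np.int64(619), np.int64(31), np.int64(222)), (np.int64(606), np.int64(27), np.int64(213)), (np.int64(602), np.int64(30), np.int64(212)), (np.int64(595), np.int64(31), np.int64(209)), (np.int64(587), np.int64(32), np.int64(205))]
198 [(np.int64(620), np.int64(31), np.int64(220)), (np.int64(608), np.int64(28), np.int64(212)), (np.int64(604), np.int64(32), np.int64(211)), (np.int6
[... 1466 characters left out ...]
.int64(32), np.int64(184))]
205 [(np.int64(621), np.int64(32), np.int64(200)), (np.int64(605), np.int64(26), np.int64(188)), (np.int64(602), np.int64(30), np.int64(188)), (np.int64(383), np.int64(-121), np.int64(-1)), (np.int64(380), np.int64(-115), np.int64(0))]
206 [(np.int64(620), np.int64(31), np.int64(197)), (np.int64(605), np.int64(26), np.int64(185)), (np.int64(603), np.int64(31), np.int64(186)), (np.int64(387), np.int64(-118), np.int64(-1)), (np.int64(382), np.int64(-113), np.int64(-2))]
[ 404. -105.   -2.]
[607.  58. 165.]
[622.  91. 166.]
[636. 117. 166.]
[640. 134. 158.]
[568. -56. 173.] (700, 158)
[561. -69. 182.] (715, 162)
[561. -79. 167.] (725, 166)
[598. -92. 160.] (735, 120)
```

The ball's top is at z ≈ 213, so its centre is at about 202 and the bar lies on the lip as expected. My fit was polluted by the stem and pads, so I'll use the ball-top height as the drop sensor.

```bash
python3 - <<'E'
s=open('chk.py').read()
i=s.index('    from scipy'); j=s.index('    print(')
s=s[:i]+"    m=(abs(P[:,1])<.009)&(abs(P[:,0]-.18)<.012); b=np.r_[np.median(P[m],0)[:2],np.percentile(P[m][:,2],92)]\n"+s[j:]
open('chk.py','w').write(s)
E
python3 chk.py 207 && python3 -m pendant '[[[1,0,0,0,0,0],[2,-1,0,0,0,0.5]]]' && python3 chk.py 207 && python3 -m pendant '[[[1,0,0,0,0,0],[2,-0.5,0,0,0,0.5]]]' && python3 chk.py 207 && python3 -m pendant '[[[1,0,0,0,0,0],[2,-0.5,0,0,0,0.5]]]' && python3 chk.py 207
```

```text
t 7.45 phi_tcp 0.087 n 106 knob(r,w,z)mm [177.5   2.9 212.4] ftan 0.6 F [0.7 0.4 0.2]
clock: 7.75
tool_pos: [0.6032, 0.0269, 0.1826]
orientation: [180.0, 0.0, 163.9]
force: [0.2, 0.3, -0.3]
opening: 0.0293
t 7.75 phi_tcp 0.074 n 122 knob(r,w,z)mm [178.4   1.4 211.7] ftan 0.2 F [ 0.2  0.3 -0.3]
clock: 8.05
tool_pos: [0.605, 0.0265, 0.1825]
orientation: [180.0, -0.0, 164.4]
force: [-2.3, 2.4, 0.8]
opening: 0.0297
t 8.05 phi_tcp 0.064 n 115 knob(r,w,z)mm [ 1.787e+02 -1.000e-01  2.126e+02] ftan -2.8 F [-2.3  2.4  0.8]
clock: 8.35
tool_pos: [0.607, 0.0259, 0.1825]
orientation: [-180.0, -0.0, 164.9]
force: [-1.8, 1.2, 0.7]
opening: 0.0298
t 8.35 phi_tcp 0.053 n 120 knob(r,w,z)mm [178.4  -0.  212.3] ftan -2.0 F [-1.8  1.2  0.7]
```

Contact is made and the bar is riding the lip at about 2 N. I'll continue in 1 mm steps.

```bash
S='pass'; python3 -m pendant '[[[0.6,-0.1,0,0,0,0.1],[1.2,-0.3,0,0,0,0.3]]]' && python3 chk.py 208.5 && python3 -m pendant '[[[0.6,-0.1,0,0,0,0.1],[1.2,-0.3,0,0,0,0.3]]]' && python3 chk.py 208.5 && python3 -m pendant '[[[0.6,-0.1,0,0,0,0.1],[1.2,-0.3,0,0,0,0.3]]]' && python3 chk.py 208.5 && python3 -m pendant '[[[0.6,-0.1,0,0,0,0.1],[1.2,-0.3,0,0,0,0.3]]]' && python3 chk.py 208.5 && python3 -m pendant '[[[0.6,-0.1,0,0,0,0.1],[1.2,-0.3,0,0,0,0.3]]]' && python3 chk.py 208.5 && python3 -m pendant '[[[0.6,-0.1,0,0,0,0.1],[1.2,-0.3,0,0,0,0.3]]]' && python3 chk.py 208.5
```

```text
clock: 8.65
tool_pos: [0.6083, 0.0255, 0.1825]
orientation: [-180.0, -0.0, 165.2]
force: [-2.1, -0.0, 1.1]
opening: 0.03
t 8.65 phi_tcp 0.045 n 113 knob(r,w,z)mm [1.787e+02 2.000e-01 2.122e+02] ftan -2.0 F [-2.1 -0.   1.1]
clock: 8.95
tool_pos: [0.6095, 0.0253, 0.1826]
orientation: [-180.0, -0.0, 165.5]
force: [-1.4, 0.3, -0.3]
opening: 0.0301
t 8.95 phi_tcp 0.038 n 124 knob(r,w,z)mm [178.9   0.4 212.3] ftan -1.4 F [-1.4  0.3 -0.3]
clock: 9.25
tool_pos: [0.6107, 0.0249, 0.1825]
orientation: [-180.0, -0.0, 165.8]
force: [-2.4, 0.4, 0.4]
opening: 0.03
t 9.25 phi_tcp 0.031 n 116 knob(r,w,z)mm [178.5  -0.5 212.1] ftan -2.4 F [-2.4  0.4  0.4]
clock: 9.55
tool_pos: [0.6119, 0.0247, 0.1826]
orientation: [-180.0, -0.0, 166.1]
force: [-2.0, 0.8, 0.3]
opening: 0.0299
t 9.55 phi_tcp 0.024 n 116 knob(r,w,z)mm [179.2   0.  211.9] ftan -2.1 F [-2.   0.8  0.3]
clock: 9.85
tool_pos: [0.6131, 0.0243, 0.1826]
orientation: [-180.0, -0.0, 166.4]
force: [-2.3, -0.7, 0.2]
opening: 0.0294
t 9.85 phi_tcp 0.017 n 116 knob(r,w,z)mm [ 1.780e+02 -1.000e-01  2.122e+02] ftan -2.1 F [-2.3 -0.7  0.2]
clock: 10.15
tool_pos: [0.6143, 0.0241, 0.1826]
orientation: [-180.0, 0.0, 166.7]
force: [-2.6, -0.7, 0.5]
opening: 0.0298
t 10.15 phi_tcp 0.010 n 117 knob(r,w,z)mm [ 1.782e+02 -1.000e-01  2.124e+02] ftan -2.4 F [-2.6 -0.7  0.5]
```

```bash
python3 -m pendant '[[[0.6,-0.1,0,0,0,0.1],[1.2,-0.2,0,0,0,0.3]]]' && python3 chk.py 208.5 && python3 -m pendant '[[[0.6,-0.1,0,0,0,0.1],[1.2,-0.2,0,0,0,0.3]]]' && python3 chk.py 208.5 && python3 -m pendant '[[[0.6,-0.1,0,0,0,0.1],[1.2,-0.2,0,0,0,0.3]]]' && python3 chk.py 208.5 && python3 -m pendant '[[[0.6,-0.1,0,0,0,0.1],[1.2,-0.2,0,0,0,0.3]]]' && python3 chk.py 208.5 && python3 -m pendant '[[[0.6,-0.1,0,0,0,0.1],[1.2,-0.2,0,0,0,0.3]]]' && python3 chk.py 208.5
```

```text
clock: 10.45
tool_pos: [0.6155, 0.0238, 0.1826]
orientation: [-180.0, -0.0, 167.0]
force: [-2.5, -0.9, 0.3]
opening: 0.0298
t 10.45 phi_tcp 0.004 n 117 knob(r,w,z)mm [ 1.785e+02 -2.000e-01  2.121e+02] ftan -2.2 F [-2.5 -0.9  0.3]
clock: 10.75
tool_pos: [0.6167, 0.0237, 0.1826]
orientation: [-180.0, -0.0, 167.3]
force: [-0.7, -0.9, 1.0]
opening: 0.03
t 10.75 phi_tcp -0.003 n 119 knob(r,w,z)mm [178.7  -0.3 212.2] ftan -0.5 F [-0.7 -0.9  1. ]
clock: 11.05
tool_pos: [0.6179, 0.0235, 0.1825]
orientation: [-180.0, -0.0, 167.6]
force: [-1.4, -0.6, -0.2]
opening: 0.03
t 11.05 phi_tcp -0.010 n 114 knob(r,w,z)mm [ 1.786e+02 -1.000e-01  2.123e+02] ftan -1.3 F [-1.4 -0.6 -0.2]
clock: 11.35
tool_pos: [0.6192, 0.0233, 0.1826]
orientation: [180.0, 0.0, 167.9]
force: [-1.2, -0.7, -0.3]
opening: 0.0297
t 11.35 phi_tcp -0.017 n 112 knob(r,w,z)mm [177.7  -0.  212.2] ftan -1.1 F [-1.2 -0.7 -0.3]
clock: 11.65
tool_pos: [0.6204, 0.0231, 0.1826]
orientation: [-180.0, 0.0, 168.2]
force: [-1.1, -1.7, 1.0]
opening: 0.0298
t 11.65 phi_tcp -0.023 n 121 knob(r,w,z)mm [1.784e+02 1.000e-01 2.127e+02] ftan -0.8 F [-1.1 -1.7  1. ]
```

The sensor shows no drop even though the force eased after 10.75 s. I'll look before going on.

Run:
```python
from h import *
b=load('chk');t=snap('top','t5')
c=cv2.resize(b['pixels'][165:275,220:340],None,fx=3.3,fy=3.3,interpolation=cv2.INTER_CUBIC)
d=cv2.resize(t['pixels'][160:220,240:300],None,fx=6.05,fy=6.05,interpolation=cv2.INTER_CUBIC)
cv2.imwrite('pics/s5c.png',np.hstack([c,d])[:,:,::-1])
```

```text
(no output)
```

View pics/s5c.png

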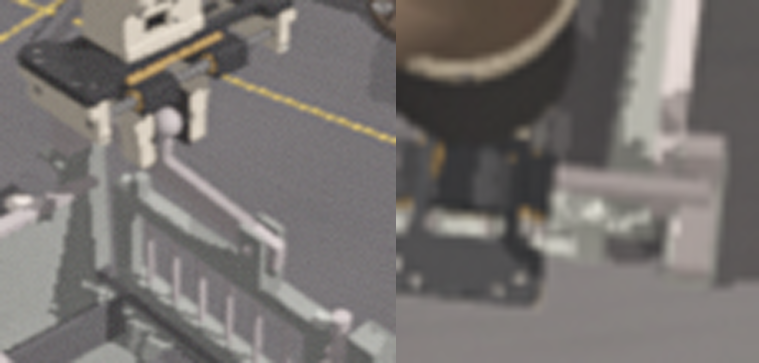

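Run:
```python
from h import *
s=load('t5'); X=np.array([.979,-.2045]); N=np.array([.594,-.082])
for n,u,v,z in[('bar',690,187,.180),('bar near',620,182,.174),('stop front edge',695,158,.202),('stop back',695,138,.202),('lip front',690,276,.158)]:
    p=ptz(s,240+(u-396)/6.05,160+v/6.05,z); print(n,p.round(4),'penx %.4f'%((p[:2]-N)@X))
p=pt(s,288,190);print(p)
for v in range(180,208): print(v,(pt(s,289,v)*1e3).round(),end=' ')
```

```text
bar [ 0.5903 -0.078   0.18  ] penx -0.0045
bar near [ 0.5979 -0.043   0.174 ] penx -0.0042
stop front edge [ 0.5996 -0.0808  0.202 ] penx 0.0053
stop back [ 0.61   -0.0819  0.202 ] penx 0.0156
lip front [ 0.5489 -0.0743  0.158 ] penx -0.0457
[ 0.59228863 -0.07622138  0.18427656]
180 [673. -93.  -3.] 181 [669. -93.  -3.] 182 [664. -92.   5.] 183 [610. -81. 199.] 184 [607. -81. 198.] 185 [603. -80. 203.] 186 [603. -80. 189.] 187 [602. -80. 181.] 188 [603. -81. 167.] 189 [601. -81. 161.] 190 [594. -80. 175.] 191 [590. -79. 181.] 192 [585. -79. 185.] 193 [588. -79. 163.] 194 [585. -79. 161.] 195 [583. -79. 157.] 196 [579. -79. 159.] 197 [577. -79. 155.] 198 [572. -78. 160.] 199 [570. -78. 155.] 200 [567. -77. 156.] 201 [564. -77. 157.] 202 [561. -77. 154.] 203 [557. -76. 158.] 204 [555. -76. 154.] 205 [552. -76. 152.] 206 [554. -77. 130.] 207 [578. -83.  -4.]
```

The bar is still on the lip. Its centre is at pen x ≈ -4 mm and the stop's face is at about +5 mm, so the notch is only a few mm further. I'll continue gently.

```bash
python3 -m pendant '[[[0.5,-0.1,0,0,0,0.1],[1,-0.2,0,0,0,0.3]]]' && python3 chk.py 208.5 && python3 -m pendant '[[[0.5,-0.1,0,0,0,0.1],[1,-0.2,0,0,0,0.3]]]' && python3 chk.py 208.5 && python3 -m pendant '[[[0.5,-0.1,0,0,0,0.1],[1,-0.2,0,0,0,0.3]]]' && python3 chk.py 208.5 && python3 -m pendant '[[[0.5,-0.1,0,0,0,0.1],[1,-0.2,0,0,0,0.3]]]' && python3 chk.py 208.5 && python3 -m pendant '[[[0.5,-0.1,0,0,0,0.1],[1,-0.2,0,0,0,0.3]]]' && python3 chk.py 208.5
```

```text
clock: 12.0
tool_pos: [0.6213, 0.0229, 0.1825]
orientation: [180.0, -0.0, 168.5]
force: [-1.1, 0.6, -0.2]
opening: 0.0298
t 12.00 phi_tcp -0.029 n 115 knob(r,w,z)mm [178.6  -0.3 212.4] ftan -1.2 F [-1.1  0.6 -0.2]
clock: 12.3
tool_pos: [0.6223, 0.0227, 0.1826]
orientation: [180.0, 0.0, 168.8]
force: [-0.6, -0.9, 0.2]
opening: 0.0298
t 12.30 phi_tcp -0.035 n 116 knob(r,w,z)mm [1.777e+02 2.000e-01 2.123e+02] ftan -0.5 F [-0.6 -0.9  0.2]
clock: 12.6
tool_pos: [0.6233, 0.0225, 0.1825]
orientation: [180.0, -0.0, 169.1]
force: [-1.8, -0.3, -0.6]
opening: 0.0299
t 12.60 phi_tcp -0.040 n 117 knob(r,w,z)mm [178.8  -0.3 212.2] ftan -1.7 F [-1.8 -0.3 -0.6]
clock: 12.9
tool_pos: [0.6243, 0.0225, 0.1826]
orientation: [180.0, 0.0, 169.4]
force: [-1.4, 1.1, 0.3]
opening: 0.0302
t 12.90 phi_tcp -0.046 n 71 knob(r,w,z)mm [181.   -0.4 203. ] ftan -1.5 F [-1.4  1.1  0.3]
```

The bar dropped: the ball top went from 212 to 203, and the tangential force was only 1.5 N. Now I open and look before withdrawing.

```bash
python3 -m pendant '[[[0,0,0,0,0,0],[0,0,0,0,0,0],[0,0,0,0,0,0],[0,0,0,0,0,0],[0,0,0,0,0,0]]]' -1
python3 -m pendant '[[[-1,0,15,0,0,0],[-2,0,40,0,0,0],[-2,0,80,0,0,0],[-2,0,120,0,0,0],[-30,-25,140,0,0,0],[-60,-75,140,0,0,0],[-90,-125,140,0,0,0],[-110,-180,140,0,0,0],[-125,-235,140,0,0,0],[-140,-290,140,0,0,0]]]'
python3 -m pendant '[[[0,0,0,0,0,0],[0,0,0,0,0,0]]]'
python3 - <<'E'
from h import *
b=snap('scene','s6');t=snap('top','t6')
c=cv2.resize(b['pixels'][175:285,220:340],None,fx=3.3,fy=3.3,interpolation=cv2.INTER_CUBIC)
d=cv2.resize(t['pixels'][130:240,185:315],None,fx=3.3,fy=3.3,interpolation=cv2.INTER_CUBIC)
cv2.imwrite('pics/s6c.png',np.hstack([c,d])[:,:,::-1])
E
```

```text
clock: 13.58
tool_pos: [0.6243, 0.0223, 0.1826]
orientation: [180.0, 0.0, 169.4]
force: [-0.2, 0.0, -0.4]
opening: 0.0742
clock: 14.82
tool_pos: [0.4835, -0.2694, 0.3243]
orientation: [-180.0, 0.1, 169.4]
force: [1.1, 0.1, 0.6]
opening: 0.0875
clock: 15.08
tool_pos: [0.4842, -0.2679, 0.3233]
orientation: [180.0, 0.1, 169.3]
force: [0.8, 0.5, -0.6]
opening: 0.0873
```

View pics/s6c.png

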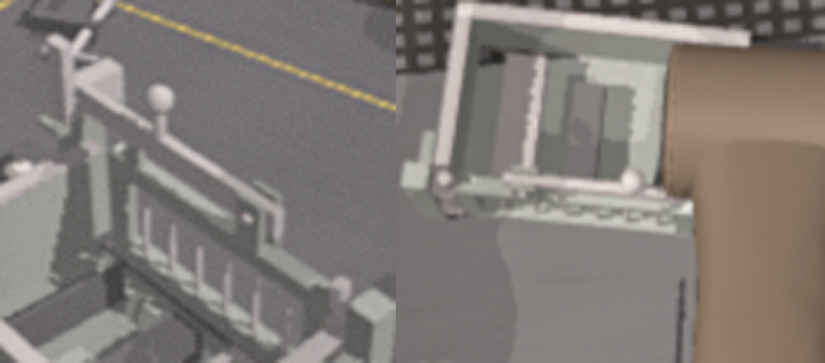

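The bar lies between the stop and the lip at (80,85), with the knob upright at (160,98). I'll check the heights: level means the bar top is at 162 along its length and the ball top at about 205.

Run:
```python
from h import *
s=load('s6')
u,v=220+160/3.3,175+98/3.3
B=np.array([pt(s,uu,vv) for uu in np.arange(u-2,u+3) for vv in np.arange(v-5,v+5)]);B=B[(B[:,2]>.17)&(B[:,2]<.22)]
print('ball top',B[:,2].max(),B.mean(0))
for c in[(85,92),(100,100),(120,114),(140,127),(180,150),(220,175),(260,198)]:
    q=[pt(s,220+c[0]/3.3,175+c[1]/3.3+k) for k in(-2,-1,0,1,2,3)]
    q=[x for x in q if .13<x[2]<.19 ]; print(c,[tuple((x*1e3).round().astype(int).tolist()) for x in q])
```

```text
ball top 0.20424144887410056 [0.62400391 0.02303449 0.19762311]
(85, 92) [(598, -71, 159), (603, -67, 160), (606, -65, 159), (609, -62, 159), (607, -65, 153), (606, -66, 149)]
(100, 100) [(603, -52, 161), (607, -49, 161), (612, -45, 163), (610, -46, 158), (611, -46, 156), (610, -47, 152)]
(120, 114) [(608, -28, 161), (611, -26, 160), (613, -24, 159), (616, -22, 158), (617, -22, 156), (615, -23, 151)]
(140, 127) [(611, -6, 159), (615, -4, 159), (618, -1, 159), (619, 0, 157), (622, 2, 156), (622, 2, 153)]
(180, 150) [(619, 37, 160), (624, 41, 162), (626, 42, 160), (630, 45, 161), (631, 45, 159), (628, 44, 154)]
(220, 175) [(628, 79, 162), (633, 83, 163), (634, 83, 161), (637, 85, 161), (636, 85, 157), (638, 86, 156)]
(260, 198) [(632, 117, 160), (635, 118, 160), (640, 122, 162), (645, 125, 164), (648, 127, 164), (651, 129, 164)]
```

The bar's top reads about 160–162 mm from the keeper to the pivot, so it is level on the notch floor. The gripper is open and clear, so I'm handing in.

```bash
python3 -c "
from plant import *
print(close_job())"
```

```text
the job is handed in; nothing more can be done
None
```

The gate is shut, its latch bar has dropped fully into the keeper's notch, and I handed the job in at about 15 s on the robot's clock (limit 35 s).

- **What I did:** I lifted the bar by the knob over the keeper's front lip and swung the gate until the bar was over the lip. I then opened the jaws to 30 mm so the bar lay free on the lip, and pushed the knob in with one pad in steps of 1–2 mm. The bar dropped in by itself, and I let go and moved clear.
- **Force while feeling for the notch:** the push at the knob read at most about 3 N along the swing, well under the 10 N limit on the keeper. The robot senses force only at its wrist, so the keeper load itself was not measured.
- **Last checks:** the knob's top fell from 212 mm to 204 mm; 205 mm is expected with the bar level. The bar's top edge reads about 160–162 mm from keeper to pivot, so it is level. The gripper is open and well away from the pen.
- **What disagreed or went unchecked:**
  - My first knob-height fit was wrong because stem and pad points got into it. I replaced it before feeling for the notch.
  - I did not re-measure the loose items. The arm hid some of them in the last top view, but the force readings showed no sign of contact with any of them.

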